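Put the inner cover in the bit case and shut its lid

ROBOT

A 6-joint arm with a two-finger parallel gripper is mounted at the origin on the work surface. World frame = base frame: x ahead of the robot, y to its left, z up, the work surface at z = 0. Lengths are in m, angles in degrees, forces in N, time in s.
With the tool pointing down it reaches from about 0.4 to 0.825 m from the base axis. Payload 7 kg.
Tool frame: the origin (TCP) lies midway between the tips of the shut fingers; the grasp point (between the pads) lies 19 mm behind it (r.grip_depth is the distance from the TCP to the grasp point, in m); z points along the fingers, y is the line along which they close (so a half turn about z gives the same grasp; the last joint's range is limited). The gripper opens to 88 mm and grips with 3 to 60 N. Pads are 19 mm wide; open, the fingers measure 130 mm over their backs; the gripper's body (78 mm by 193 mm) begins 47 mm behind the grasp point.
Start: joints at [86.522, 20.546, 0.682, 0, -70.136, -16.507], TCP at [0.231, 0.634, 0.227] pointing down, gripper open.
Joint ranges: [-176.03, 176.03], [-82.01, 121.73], [-58.28, 71.71], [-173.87, 95.51], [-174.79, -0.11], [-173.66, 173.66]. Speed limits (degrees/s): [136.94, 136.94, 172.46, 180, 180, 180].

INTERFACE

Orientations are given as [roll, pitch, yaw] about the fixed x, y, z axes, in that order (R = Rz(yaw) Ry(pitch) Rx(roll)).
In Python, from plant import r, capture, close_job, search_frame, outline_of gives the robot as it stands.
- The arm moves only by the shell command python3 -m creep 'ROWS' [FORCE]. ROWS is JSON, a list of rows, each a list of 7 numbers: the finger opening in mm, from 0 to 87.6, then the shift along the world's x, y, z in units of 25 mm (1.0 is 25 mm), then the turn, a rotation vector about the world's x, y, z in degrees. In form: [[hand, x, y, z, ax, ay, az], ...]. A call has 1 to 8 rows; each row shifts and turns the commanded pose from where the row before left it; what a row does not reach is not made up. A row lasts 1/12 s, in which the tool goes at most 41.7 mm and 7.16 degrees, less where a joint would pass 70% of its speed; a pose out of reach is approached as far as the arm can. A call is refused whole if a number of a shift passes 1 or a number of a turn 7.16, either way. A call with a gripper value outside its range is refused whole. The fingers move at their own pace and stop on an object; FORCE is the grip in N (left out, the last holds). Time passes only in rows, so rows that do not move let the fingers close. It gives the time, the measured TCP pose, the force, the opening and the grip force at its end, in the units of the state.
- r.get_state(): the state, without advancing time (a new reading comes with each control period).
- capture(name): name is "scene" or "side" or "wrist"; returns a dict with "frame" (384x512x3 uint8, red, green, blue), "K" (3x3 intrinsics, pixels), "origin" and "rotation" of the camera in the world. Camera axes: x right, y down, z forward; pixel columns grow to the right and rows downward; lengths in m; the calibration is good to about 2 mm. A picture is of the moment at which its call begins. There is no depth.
- close_job(): hands the job in; it is judged then, once.
Trained networks look in a picture, given as the dict that the camera call returned (one of the last four; its "shot" number tells which), for a name from the list of things; names that differ only in an ending like _2 or _b are one class to them, and where a whole thing is asked for, a point or a joint stands for the part that bears it (a point fixed in the world has none). Each returns a list of dicts, best first, with "conf" (0 to 1); they miss things now and then, are a little off and sometimes report something else, mostly with a low value. They report only what shows in the picture. A call takes as long as a camera call. They do not tell look-alikes from the thing itself.
- search_frame(picture, target): "bbox" ([left, top, right, bottom] in pixels, round what is visible of it).
- outline_of(picture, target): "region" (384x512 bool, what is visible of it) and "bbox" ([left, top, right, bottom] in pixels, round what is visible of it).
The state is a dict: "time_s": time; "joints": joint angles; "qd": joint speeds; "joint_torque": joint torques, N m; "tcp_pos": TCP position; "eef_rot": TCP orientation; "contact_force": force on the tool from outside, world axes, zero at the start; "moment": the same for the moment, N m; "gripper_width": finger opening in m; "gripper_force": force on a finger pad.
Only numpy, scipy, OpenCV 4.12 (cv2) and the standard library are available. Lean on these libraries where they do the work, as an engineer would, in place of code of your own. Each camera call takes 0.05 s, during which the arm holds its last target. There are 200 camera calls.

TASK

Take the yellow inner cover off the sloped rest by its black bar, set it down gently (do not let it fall) on the ledge inside the open red bit case so that it lies level and fully home, and let go of it. Then swing the hinged lid shut without slamming it, all the way, so that its yellow tab drops behind the front rim. Leave the drill, the glue bottle, the tape measure and the small-parts bin where they are.

Things in the scene. Friction and masses are not known exactly. Their poses are not given: they have to be found in the camera images.
- case: red plastic case, fixed to the bench. Outside 160 (its x) x 130 (its y) mm, walls 5 mm, rim 78 mm above the bench; inside 150 x 120 mm. A black 10 mm wide ledge runs round the inside, its top 40 mm above the bench. Origin: centre of the underside; x along the hinge line, z up. The lid is hinged on the +y rim; the front rim, behind which the tab drops, is on the -y side.
- case_seat (a point): centre of the ledge's top plane inside the case, 40 mm above the case's origin; axes as the case's. The cover is home when its origin is here, with its long side along the case's x (either way round).
- lid (a joint): angle of the case's lid in rad: 0 shut flat on the rim, grows as it opens; 1.57 upright, stop at 2.1 (leaning outward past upright). The hinge is stiff: the lid stays wherever it is left; pushing it takes 1 to 3 N at its free edge. Nothing latches it; it must be pushed right down.
- lid_hinge (a point): middle of the lid's hinge line, on top of the case's +y rim (78 mm above the bench). It turns with the lid: x along the hinge line, the flat red lid (160 mm wide) reaches 138 mm from the hinge along -y, its outer face is 6 mm along +z, its inner face at z 0. Shut, its axes are the case's and the lid's free edge overhangs the front wall by 8 mm.
- lid_tab (a point): middle of the lower edge of the yellow tab (110 mm long, 4 mm thick, 14 mm deep) which hangs from the lid's underside 121 mm from the hinge; axes as the lid's. When shut it is inside the case, 14 mm below the rim and close behind the front wall.
- rest: plywood rest, fixed to the bench, with a board sloping 35 degrees up towards its -x, so that the board faces up and to its +x, which points roughly away from the robot; 160 mm wide; the board's upper end is about 105 mm high. A 10 mm high lip along the lower end stops the cover from sliding down. Origin: middle of the base's underside, z up.
- cover: loose yellow plate, 143 (its x) x 113 (its y) x 4 mm, about 0.12 kg, lying on the sloped board against the lip, its y up the slope. Black grip bar on top, in the middle, 60 mm long along the cover's y, 12 mm thick (its x), top 32 mm above the plate's underside. Origin: centre of the plate's underside; z out of the top face. Half a turn about z makes no difference.
- drill: bystander: blue cordless drill standing on its black battery, 80 x 115 mm base, about 190 mm high; origin under the battery's centre
- glue: bystander: white and green glue bottle, 54 mm diameter, 160 mm high; origin at the centre of its underside
- tape: bystander: orange tape measure, 74 x 40 mm, 66 mm high; origin at the centre of its underside
- bin: bystander: open grey small-parts bin, 110 x 140 mm, 60 mm high; origin at the centre of its underside
There are look-alikes about, which are no part of the job. What is meant by the cover is not green, and is the larger of those in its own colour.

How it is judged (in metres and radians):
On the way, in this order (a step that is already met when the one before it is completed fails the run):
1. the cover lies level on the ledge inside the case, let go, the lid still open (distance between cover and case_seat below 0.008 m and z of cover in the frame of case_seat below 0.002 m and angle between the z axis of cover and the z axis of case, either way round below 0.035 rad and angle between cover's own z axis and vertical below 0.1 rad and contact force between the fingers and cover below 0.1 N and value of joint lid above 0.3 rad), for 0.2 s.
2. the lid is shut, its tab behind the front rim (distance between cover and case_seat below 0.008 m and z of cover in the frame of case_seat below 0.002 m and angle between the z axis of cover and the z axis of case, either way round below 0.035 rad and angle between cover's own z axis and vertical below 0.1 rad and value of joint lid below 0.05 rad), for 0.2 s.
At the end, for the whole second after the job is handed in: The cover lies at rest on the ledge inside the case (origin within 8 mm of case_seat, at most 2 mm above it, level to 2 degrees); the lid is shut to less than 0.05 rad, so that its tab's edge is at least 6 mm below the rim, behind the front wall (all of step 2 and z of lid_tab in the frame of case below 0.072 m and linear speed of cover below 0.02 m/s); the robot touches nothing.
It fails at once if the cover is dropped or flung (moving faster than 0.6 m/s, not touched by the fingers) (linear speed of cover above 0.6 m/s and contact force between the fingers and cover below 0.05 N).
It fails at once if the lid is slammed (closing faster than 4 rad/s) (velocity of joint lid below -4 rad/s).
It fails at once if the drill, the glue bottle, the tape measure or the bin is shoved more than 30 mm or knocked over (distance of any of drill, glue, tape, bin from where it was at the start of the episode above 0.03 m or angle between any of drill, glue, tape, bin's own z axis and vertical above 0.4 rad).
It also fails if it takes over 72 s, if anything falls off the work surface, if the arm or the gripper's body presses on something with over 40 N, if the wrist force passes 120 N, or if a joint passes its speed limit or range.

## Working session

There is one attempt and no reset: what is moved stays moved. The work goes in short steps, Python scripts to look and compute and a shell command to move; the robot and the scene stay as the last step left them, time stands still between calls to the robot, and variables do not carry over. Pictures are saved under pics/ and viewed, at most 10 in all, crops included, and the job is handed in when it is done.

```bash
ls; mkdir -p pics; python3 - <<'E'
from plant import r,capture
import cv2,numpy as np,pickle
a=capture("scene");b=capture("side")
pickle.dump((a,b),open('ab.pkl','wb'))
for n,c in(("scene",a),("side",b)):
    print(n,c["K"].tolist(),c["origin"],np.round(c["rotation"],3).tolist())
    cv2.imwrite(f"pics/{n}0.png",cv2.resize(c["frame"][:,:,::-1],(800,600),interpolation=cv2.INTER_CUBIC))
print(r.get_state())
E
```

```text
pics
scene [[412.06655915763, 0.0, 247.95069283118775], [0.0, 412.06655915763, 197.36290636209716], [0.0, 0.0, 1.0]] [ 1.04801599 -0.65480507  0.98780554] [-138.219, 0.548, 33.913]
side [[407.98833346333237, 0.0, 254.57186672174345], [0.0, 407.98833346333237, 194.70831215398505], [0.0, 0.0, 1.0]] [ 0.27728217 -0.64209213  0.87771235] [-138.49, -0.059, -25.224]
{'time_s': 0.1, 'joints': array([ 8.65215456e+01,  2.05860258e+01,  6.40052561e-01, -1.88626167e-02,
       -7.01362912e+01, -1.65054804e+01]), 'qd': array([ 0.01505425, -0.11581451,  0.02347424,  0.09700963,  0.02992071,
       -0.02326009]), 'joint_torque': array([-1.25158884e-03, -5.84165275e+01,  2.93747038e+01,  7.01547101e+00,
        1.00797607e-02, -5.36841083e-05]), 'tcp_pos': array([0.23057062, 0.63393554, 0.22573539]), 'eef_rot': array([ 1.79916087e+02, -6.37172448e-03, -1.99903521e+01]), 'contact_force': array([ 0.50900121,  0.24544682, -0.77333618]), 'moment': array([0.01718752, 0.00256428, 0.02525083]), 'gripper_force': 0.0, 'gripper_width': 0.08742021244349144}
```

View pics/scene0.png

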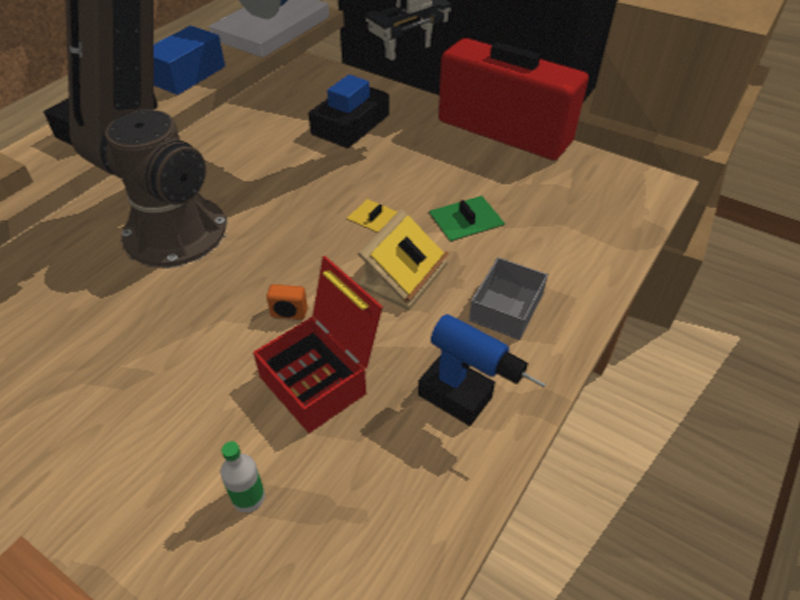

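View pics/side0.png

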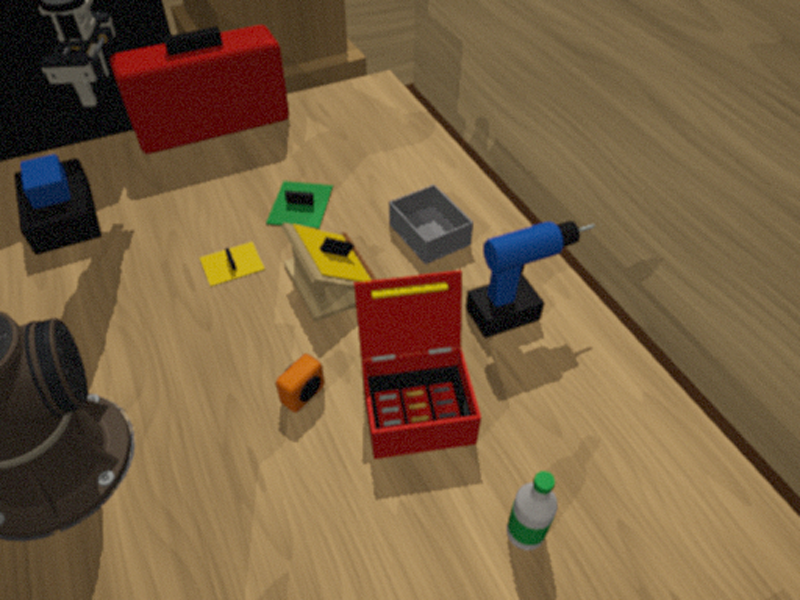

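Scene (800x600): the large yellow cover with a black bar lies on the rest at (410,255). The look-alikes are a small yellow plate flat on the bench at (372,215) and a green plate at (466,218). The open case is at (310,370), tape (287,300), bin (508,297), drill (465,365), glue (240,480). In the side view the cover is at (335,250) and the case at (420,370). The one on the rest is meant: it is yellow, and the larger of the two.

Next I fit models to the silhouettes in both views.

```bash
cat > fit.py <<'E'
import numpy as np,cv2
from scipy.spatial.transform import Rotation as R
from scipy.optimize import minimize
S=4
def cam(c):
    ro=np.array(c["rotation"]);M=ro if ro.shape==(3,3) else R.from_euler('xyz',ro,degrees=True).as_matrix()
    return np.array(c["K"]),np.array(c["origin"]),M
def proj(c,P):
    K,o,M=cam(c);q=(np.atleast_2d(P)-o)@M@K.T
    return q[:,:2]/q[:,2:]
def box(lo,hi): return np.array([[x,y,z] for x in(lo[0],hi[0]) for y in(lo[1],hi[1]) for z in(lo[2],hi[2])])
def render(c,parts):
    m=np.zeros((384*S,512*S),np.uint8)
    for P in parts:
        h=cv2.convexHull(((proj(c,P)+.5)*S*16).astype(np.int32)); cv2.fillConvexPoly(m,h,1,shift=4)
    return cv2.resize(m.astype(np.float32),(512,384),interpolation=cv2.INTER_AREA)
def case(p):
    x,y,yaw,l=p; Q=R.from_euler('z',yaw); T=np.array([x,y,0])
    b=box((-.08,-.065,0),(.08,.065,.078)); L=R.from_euler('x',-l).apply(box((-.08,-.138,0),(.08,0,.006)))+[0,.065,.078]
    return [Q.apply(b)+T,Q.apply(L)+T]
def Rc(yaw): # cover axes: y up slope, z normal
    z=np.array([np.sin(np.radians(35)),0,np.cos(np.radians(35))]);y=np.array([-z[2],0,z[0]])
    return R.from_euler('z',yaw)*R.from_matrix(np.c_[np.cross(y,z),y,z])
def cover(p):
    x,y,z,yaw=p;Q=Rc(yaw);T=np.array([x,y,z])
    return [Q.apply(box((-.0715,-.0565,0),(.0715,.0565,.004)))+T,Q.apply(box((-.006,-.03,0),(.006,.03,.032)))+T]
def fit(model,cams,masks,p0,step):
    f=lambda p:sum(np.abs(render(c,model(p))-m).sum() for c,m in zip(cams,masks))
    p=np.array(p0,float)
    for k in range(3):
        s=np.vstack([p]+[p+np.eye(len(p))[i]*step[i]/(2**k) for i in range(len(p))])
        o=minimize(f,p,method='Nelder-Mead',options=dict(initial_simplex=s,maxiter=300,xatol=1e-5,fatol=.1));p=o.x
    return p,o.fun,sum(m.sum() for m in masks)
def filled(m,near):
    cs,_=cv2.findContours(m.astype(np.uint8),cv2.RETR_EXTERNAL,cv2.CHAIN_APPROX_NONE)
    c=max((c for c in cs if cv2.contourArea(c)>100),key=lambda c:cv2.pointPolygonTest(c,near,True))
    o=np.zeros(m.shape,np.uint8);cv2.drawContours(o,[c],-1,1,-1);return o.astype(np.float32)
def tri(ca,cb,ua,ub):
    A=[];b=[]
    for c,u in((ca,ua),(cb,ub)):
        K,o,M=cam(c);d=M@np.linalg.solve(K,[*u,1]);d/=np.linalg.norm(d);N=np.eye(3)-np.outer(d,d);A.append(N);b.append(N@o)
    return np.linalg.solve(sum(A),sum(b))
E
python3 - <<'E'
import pickle;from fit import *
from plant import search_frame
a,b=pickle.load(open('ab.pkl','rb'))
k=.64
hs=[cv2.cvtColor(c["frame"],cv2.COLOR_RGB2HSV).astype(int) for c in(a,b)]
red=[((h[...,0]<6)|(h[...,0]>172))&(h[...,1]>150)&(h[...,2]>50) for h in hs]
yel=[(h[...,0]>20)&(h[...,0]<34)&(h[...,1]>170)&(h[...,2]>90) for h in hs]
mr=[filled(red[0],(330*k,390*k)),filled(red[1],(420*k,435*k))]
my=[filled(yel[0],(435*k,250*k)),filled(yel[1],(350*k,265*k))]
g=tri(a,b,(311*k,372*k),(420*k,395*k));print('case guess',g)
h=tri(a,b,(408*k,257*k),(334*k,250*k));print('cover guess',h, 'small',tri(a,b,(372*k,215*k),(232*k,264*k)))
print([m.sum() for m in mr+my])
best=min((fit(case,(a,b),mr,[g[0],g[1],y0,1.8],(.02,.02,.2,.2)) for y0 in(-.4,0,.4)),key=lambda t:t[1]);print('case',best)
bc=min((fit(cover,(a,b),my,[*h,y0],(.02,.02,.02,.2)) for y0 in(-.5,0,.5,1)),key=lambda t:t[1]);print('cover',bc)
pickle.dump((best[0],bc[0]),open('p.pkl','wb'))
out=[]
for c,m,mm,ctr in((a,case,best,(200,218)),(b,case,best,(268,230)),(a,cover,bc,(262,165)),(b,cover,bc,(214,162))):
    im=cv2.resize(c["frame"][:,:,::-1],None,fx=4,fy=4,interpolation=cv2.INTER_CUBIC).copy()
    for P in m(mm[0]): cv2.polylines(im,[cv2.convexHull(((proj(c,P)+.5)*4).astype(np.int32))],True,(255,255,0),1)
    x,y=ctr[0]*4,ctr[1]*4; out.append(cv2.resize(im[y-240:y+240,x-256:x+256],(400,300)))
cv2.imwrite('pics/fit1.png',np.vstack([np.hstack(out[:2]),np.hstack(out[2:])]))
for n in("drill","glue","tape","bin"):
    try:
        A=search_frame(a,n)[0];B=search_frame(b,n)[0];m=lambda q:((q[0]+q[2])/2,(q[1]+q[3])/2)
        print(n,A["conf"],B["conf"],np.round(tri(a,b,m(A["bbox"]),m(B["bbox"])),3))
    except Exception as e: print(n,repr(e))
E
```

```text
case guess [ 0.54218162 -0.16408666  0.04784203]
cover guess [0.5345382  0.17221102 0.06515116] small [0.36064174 0.28492786 0.01011099]
[np.float32(4863.0), np.float32(7471.0), np.float32(1167.0), np.float32(757.0)]
case (array([ 0.53696041, -0.16287172, -0.29005328,  1.81728787]), np.float64(438.0625), np.float32(12334.0))
cover (array([0.52856285, 0.17592399, 0.06156921, 0.040117  ]), np.float64(284.5), np.float32(1924.0))
drill 0.9 0.84 [ 0.807 -0.041  0.099]
glue 0.64 0.72 [ 0.592 -0.398  0.07 ]
tape 0.94 0.65 [ 0.386 -0.048  0.026]
bin 0.76 0.88 [0.75  0.21  0.023]
```

View pics/fit1.png

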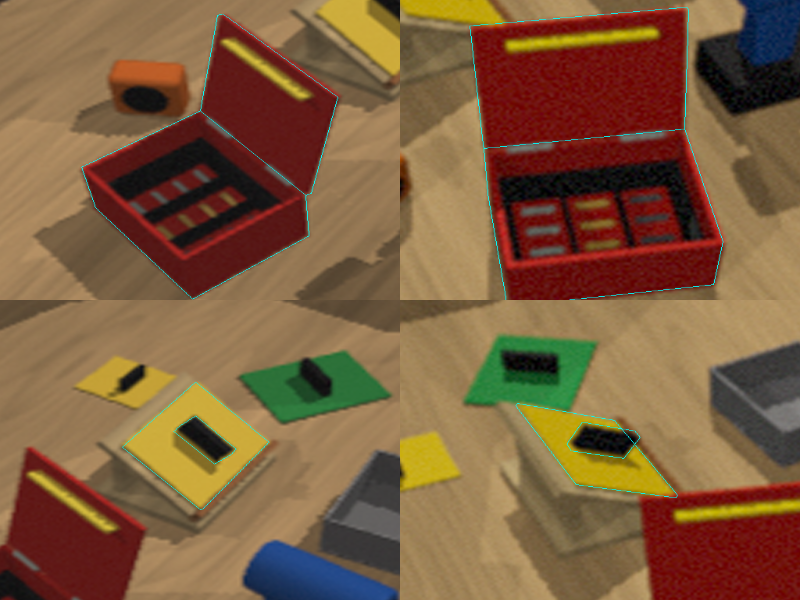

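The case fit is tight in both views, and the confirmed cover is the large yellow plate on the rest. In the side view its bar breaks the mask's edge at (605,435) in the mosaic, so I refit with the bar included and compute the grasp.

```bash
python3 - <<'E'
import pickle;from fit import *
a,b=pickle.load(open('ab.pkl','rb'));pc,pv=pickle.load(open('p.pkl','rb'));k=.64
my=[]
for c,n in((a,(435*k,250*k)),(b,(350*k,265*k))):
    h=cv2.cvtColor(c["frame"],cv2.COLOR_RGB2HSV).astype(int)
    y=filled((h[...,0]>18)&(h[...,0]<34)&(h[...,1]>170)&(h[...,2]>60),n)
    hull=np.zeros(y.shape,np.uint8);cv2.fillConvexPoly(hull,cv2.convexHull(np.argwhere(y>0)[:,::-1].astype(np.int32)),1)
    d=(h[...,2]<60)&(cv2.dilate(hull,np.ones((5,5)))>0)
    my.append(filled((y>0)|d,n)); print(y.sum(),my[-1].sum())
rs=[fit(cover,(a,b),my,[*pv[:3],y0],(.01,.01,.01,.2)) for y0 in(-.3,0,.3)]
for q in rs: print(q)
p=min(rs,key=lambda t:t[1])[0]
pickle.dump((pc,p),open('p.pkl','wb'))
Q=Rc(p[3]).as_matrix();print('cover',p,'normal',Q[:,2])
out=[]
for c,ctr in((a,(262,165)),(b,(214,162))):
    im=cv2.resize(c["frame"][:,:,::-1],None,fx=6,fy=6,interpolation=cv2.INTER_CUBIC).copy()
    for P in cover(p): cv2.polylines(im,[cv2.convexHull(((proj(c,P)+.5)*6).astype(np.int32))],True,(255,255,0),1)
    x,y=ctr[0]*6,ctr[1]*6; out.append(im[y-200:y+200,x-200:x+200])
cv2.imwrite('pics/fit2.png',np.hstack(out))
E
```

```text
1170.0 1170.0
784.0 937.0
(array([0.52849561, 0.17586419, 0.0613698 , 0.04148035]), np.float64(115.375), np.float32(2107.0))
(array([0.52846101, 0.17626915, 0.06117844, 0.03756793]), np.float64(116.125), np.float32(2107.0))
(array([0.52842175, 0.17584436, 0.06136036, 0.0427332 ]), np.float64(115.5), np.float32(2107.0))
cover [0.52849561 0.17586419 0.0613698  0.04148035] normal [0.57308305 0.02378533 0.81915204]
```

View pics/fit2.png

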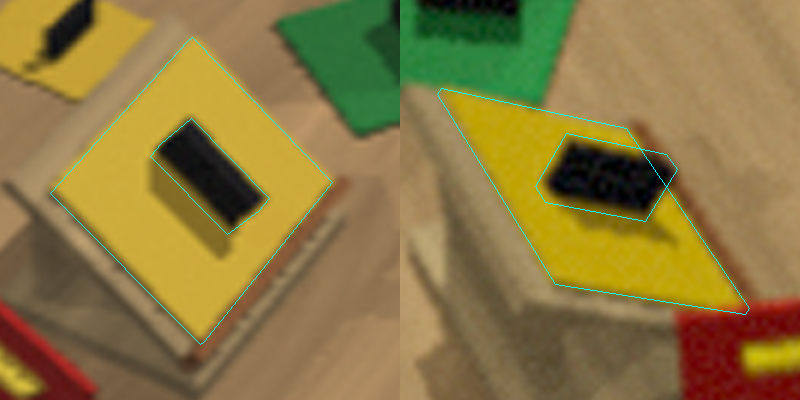

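The plate outline now agrees in both views: centre (.528,.176,.061), yaw 2.4°. The bar centre also matches. Next: a helper that works out shifts and turns.

```bash
cat > to.py <<'E'
import sys,pickle
from fit import *
from plant import r
pc,pv=pickle.load(open('p.pkl','rb'))
def cur():
    s=r.get_state();return s,np.array(s["tcp_pos"]),R.from_euler('xyz',s["eef_rot"],degrees=True)
def toolR(y,z):
    y=np.array(y,float);z=np.array(z,float);z/=np.linalg.norm(z);y-=z*(y@z);y/=np.linalg.norm(y);return R.from_matrix(np.c_[np.cross(y,z),y,z])
def go(P,Rt,frac=1):
    s,p,Rc_=cur();d=(np.array(P)-p)*40;w=(Rt*Rc_.inv()).as_rotvec(degrees=True)
    n=max(np.abs(d).max(),np.linalg.norm(d)/1.6,np.linalg.norm(w)/7.1);N=int(np.ceil(n))
    print('shift units',np.round(d,2),'rot',np.round(w,2),'N',N,'per row',np.round(d/N,3),np.round(w/N,3))
Q=Rc(pv[3]).as_matrix()
GR=toolR(-Q[:,0],-Q[:,2])          # grasp orientation
GP=pv[:3]+Q[:,2]*.010
C=R.from_euler('z',pc[2]).as_matrix(); CO=np.array([pc[0],pc[1],0])
PR=toolR(-C[:,0],[0,0,-1])         # placing: tool y=-case x
PP=CO+[0,0,.040+.010]
E
python3 - <<'E'
from to import *
print(GP,PP,PR.as_euler('xyz',degrees=True),GR.as_euler('xyz',degrees=True))
go(GP+Q[:,2]*.10,GR)
E
```

```text
[0.53422644 0.17610204 0.06956132] [ 0.53696041 -0.16287172  0.05      ] [-180.            0.         -106.61882897] [180.          35.           2.37664872]
shift units [ 14.43 -18.23  -3.  ] rot [ 5.39 34.8  21.66] N 19 per row [ 0.76  -0.96  -0.158] [0.284 1.832 1.14 ]
```

```bash
R='[50,0.72,-0.91,-0.15,0.27,1.74,1.08]'; python3 -m creep '[[60,0.72,-0.91,-0.1,0.27,1.74,1.08],[60,0.72,-0.91,-0.1,0.27,1.74,1.08],[60,0.72,-0.91,-0.1,0.27,1.74,1.08],[60,0.72,-0.91,-0.1,0.27,1.74,1.08],[60,0.72,-0.91,-0.1,0.27,1.74,1.08],[60,0.72,-0.91,-0.1,0.27,1.74,1.08],[60,0.72,-0.91,-0.1,0.27,1.74,1.08],[60,0.72,-0.91,-0.1,0.27,1.74,1.08]]' 20; python3 -m creep '[[50,0.72,-0.91,-0.1,0.27,1.74,1.08],[50,0.72,-0.91,-0.1,0.27,1.74,1.08],[50,0.72,-0.91,-0.1,0.27,1.74,1.08],[50,0.72,-0.91,-0.1,0.27,1.74,1.08],[50,0.72,-0.91,-0.1,0.27,1.74,1.08],[50,0.72,-0.91,-0.1,0.27,1.74,1.08],[50,0.72,-0.91,-0.1,0.27,1.74,1.08],[50,0,0,0,0,0,0]]'; python3 - <<'E'
from to import *
go(GP+Q[:,2]*.10,GR)
E
```

```text
time_s: 1.17
tcp_pos: [0.3754, 0.4513, 0.2069]
eef_rot: [178.4, 14.0, -11.4]
contact_force: [1.5, -0.4, 0.4]
gripper_width: 0.0601
gripper_force: 0.0
time_s: 1.83
tcp_pos: [0.5035, 0.2888, 0.1871]
eef_rot: [178.4, 26.5, -4.1]
contact_force: [-0.4, -1.3, -0.6]
gripper_width: 0.0497
gripper_force: 0.0
shift units [ 3.52 -4.41 -1.42] rot [1.54 8.5  5.64] N 5 per row [ 0.704 -0.882 -0.285] [0.307 1.7   1.128]
```

Now to 10 cm above the bar, then a look through the wrist camera.

```bash
python3 -m creep '[[50,0.7,-0.88,-0.28,0.31,1.7,1.13],[50,0.7,-0.88,-0.28,0.31,1.7,1.13],[50,0.7,-0.88,-0.28,0.31,1.7,1.13],[50,0.7,-0.88,-0.28,0.31,1.7,1.13],[50,0.7,-0.88,-0.28,0.31,1.7,1.13],[50,0,0,0,0,0,0],[50,0,0,0,0,0,0]]'; python3 - <<'E'
from to import *
from plant import capture
go(GP+Q[:,2]*.10,GR)
w=capture("wrist");pickle.dump(w,open('w.pkl','wb'))
im=cv2.resize(w["frame"][:,:,::-1],None,fx=1.5,fy=1.5).copy()
for P in cover(pv): cv2.polylines(im,[cv2.convexHull(((proj(w,P)+.5)*1.5).astype(np.int32))],True,(255,0,255),1)
cv2.imwrite('pics/w1.png',im)
E
```

```text
time_s: 2.42
tcp_pos: [0.5886, 0.1815, 0.1518]
eef_rot: [-179.9, 35.0, 2.5]
contact_force: [-0.6, -0.2, -0.7]
gripper_width: 0.0499
gripper_force: 0.0
shift units [ 0.12 -0.12 -0.01] rot [-0.12  0.02 -0.  ] N 1 per row [ 0.118 -0.123 -0.012] [-0.122  0.016 -0.004]
```

View pics/w1.png

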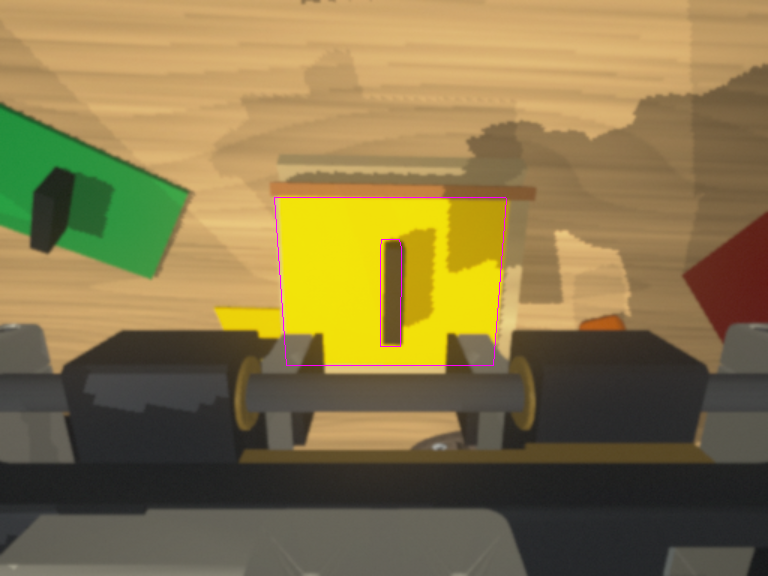

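The wrist view shows the projected model lying on the cover and bar (bar at (393,293)) to within about 1 mm. I'll descend along the normal and close.

```bash
python3 -m creep '[[50,-0.36,-0.04,-0.55,0,0,0],[50,-0.36,-0.04,-0.55,0,0,0],[50,-0.36,-0.04,-0.55,0,0,0],[50,-0.36,-0.04,-0.55,0,0,0],[50,-0.36,-0.04,-0.55,0,0,0],[50,-0.2,-0.02,-0.3,0,0,0],[50,-0.15,0,-0.22,0,0,0],[50,0,0,0,0,0,0]]' 25; python3 - <<'E'
from to import *
go(GP,GR)
E
```

```text
time_s: 3.13
tcp_pos: [0.5336, 0.1782, 0.0723]
eef_rot: [-179.7, 34.8, 2.8]
contact_force: [-0.0, 0.1, -0.6]
gripper_width: 0.0499
gripper_force: 0.0
shift units [ 0.03 -0.09 -0.11] rot [-0.22  0.18 -0.23] N 1 per row [ 0.026 -0.085 -0.11 ] [-0.217  0.175 -0.232]
```

```bash
python3 -m creep '[[40,0.02,-0.08,-0.05,0,0,0],[20,0,0,0,0,0,0],[5,0,0,0,0,0,0],[5,0,0,0,0,0,0],[5,0,0,0,0,0,0],[5,0,0,0,0,0,0],[5,0,0,0,0,0,0],[5,0,0,0,0,0,0]]' 25
```

```text
time_s: 3.8
tcp_pos: [0.5351, 0.1754, 0.0712]
eef_rot: [-179.8, 34.8, 2.7]
contact_force: [-0.2, -0.1, 1.9]
gripper_width: 0.012
gripper_force: 25.0
```

```bash
python3 -m creep '[[5,0.14,0,0.2,0,0,0],[5,0.29,0.01,0.41,0,0,0],[5,0.29,0.01,0.41,0,0,0],[5,0.29,0.01,0.41,0,0,0],[5,0.14,0,0.6,0,0,0],[5,0,0,0.8,0,0,0],[5,0,0,0.8,0,0,0],[5,0,0,0.6,0,0,0]]'; python3 - <<'E'
from to import *
from plant import capture
go([.537,.17,.30],PR); go([.537,-.163,.30],PR)
w=capture("wrist"); print(cur()[2].inv().apply(w["origin"]-cur()[1]))
E
```

```text
time_s: 4.47
tcp_pos: [0.5643, 0.1764, 0.1784]
eef_rot: [-179.7, 34.7, 2.7]
contact_force: [-0.5, -0.5, -0.9]
gripper_width: 0.0121
gripper_force: 24.9
shift units [-1.09 -0.26  4.86] rot [ -32.03  -24.67 -105.43] N 16 per row [-0.068 -0.016  0.304] [-2.002 -1.542 -6.59 ]
shift units [ -1.09 -13.58   4.86] rot [ -32.03  -24.67 -105.43] N 16 per row [-0.068 -0.848  0.304] [-2.002 -1.542 -6.59 ]
[ 7.52244772e-02 -7.65901519e-05 -1.54237250e-01]
```

```bash
python3 -m creep '[[5,-0.06,0,0.3,-1.88,-1.45,-6.2],[5,-0.06,-0.1,0.7,-1.88,-1.45,-6.2],[5,-0.06,-0.1,0.8,-1.88,-1.45,-6.2],[5,-0.06,-0.2,0.9,-1.88,-1.45,-6.2],[5,-0.06,-0.3,0.9,-1.88,-1.45,-6.2],[5,-0.06,-0.5,0.7,-1.88,-1.45,-6.2],[5,-0.06,-0.7,0.4,-1.88,-1.45,-6.2],[5,-0.06,-0.8,0.2,-1.88,-1.45,-6.2]]';python3 -m creep '[[5,-0.06,-0.9,0,-1.88,-1.45,-6.2],[5,-0.06,-1,0,-1.88,-1.45,-6.2],[5,-0.06,-1,0,-1.88,-1.45,-6.2],[5,-0.06,-1,0,-1.88,-1.45,-6.2],[5,-0.06,-1,0,-1.88,-1.45,-6.2],[5,-0.06,-1,0,-1.88,-1.45,-6.2],[5,-0.06,-1,0,-1.88,-1.45,-6.2],[5,-0.06,-0.9,0,-1.88,-1.45,-6.2]]'; python3 - <<'E'
from to import *
go(PP+[0,0,.1],PR)
E
```

```text
time_s: 5.18
tcp_pos: [0.5523, 0.1085, 0.3014]
eef_rot: [170.9, 18.3, -51.9]
contact_force: [0.5, 0.1, -0.9]
gripper_width: 0.0118
gripper_force: 24.9
time_s: 5.85
tcp_pos: [0.5393, -0.0877, 0.2997]
eef_rot: [178.3, 1.6, -100.7]
contact_force: [-0.5, 0.5, -0.8]
gripper_width: 0.0121
gripper_force: 24.9
shift units [-0.09 -3.01 -5.99] rot [-1.93 -1.32 -5.91] N 6 per row [-0.016 -0.501 -0.998] [-0.322 -0.219 -0.985]
```

```bash
python3 -m creep '[[5,-0.02,-0.8,0,-0.48,-0.33,-1.48],[5,-0.02,-0.8,0,-0.48,-0.33,-1.48],[5,-0.02,-0.7,-0.3,-0.48,-0.33,-1.48],[5,-0.02,-0.7,-0.7,-0.48,-0.33,-1.48],[5,0,0,-1,0,0,0],[5,0,0,-1,0,0,0],[5,0,0,-0.6,0,0,0],[5,0,0,0,0,0,0]]';python3 -m creep '[[5,0,0,0,0,0,0],[5,0,0,0,0,0,0]]'; python3 - <<'E'
from to import *
from plant import capture
go(PP+[0,0,.1],PR)
s,p,Rt=cur()
out=[]
# cover expected from tool: origin = tcp + z*0.010
T=p+Rt.apply([0,0,.010]); Rk=R.from_matrix(Rt.as_matrix()@np.diag([1,-1,-1]))
cv=lambda B:(R.from_matrix(np.c_[-Rt.as_matrix()[:,1],Rt.as_matrix()[:,0],-Rt.as_matrix()[:,2]])).apply(B)+T
B=[box((-.0715,-.0565,0),(.0715,.0565,.004)),box((-.006,-.03,0),(.006,.03,.032))]
for n,ctr in(("side",None),("wrist",None)):
    c=capture(n);pickle.dump(c,open(n+'2.pkl','wb'))
    f=3 if n=="side" else 1.2
    im=cv2.resize(c["frame"][:,:,::-1],None,fx=f,fy=f,interpolation=cv2.INTER_CUBIC).copy()
    for P in [cv(b) for b in B]+case(pc)[:1]: cv2.polylines(im,[cv2.convexHull(((proj(c,P)+.5)*f).astype(np.int32))],True,(255,0,255),1)
    if n=="side":
        x,y=(proj(c,T)[0]*f).astype(int);y+=40;im=im[max(0,y-230):y+230,x-200:x+200]
    out.append(im)
H=460;cv2.imwrite('pics/pre.png',np.hstack([cv2.resize(out[0],(280,322)),cv2.resize(out[1],(512,322)) ]))
E
```

```text
time_s: 6.52
tcp_pos: [0.5354, -0.161, 0.2057]
eef_rot: [179.5, 0.0, -106.4]
contact_force: [-0.1, -0.0, -2.1]
gripper_width: 0.0119
gripper_force: 24.9
time_s: 6.68
tcp_pos: [0.5385, -0.1613, 0.2107]
eef_rot: [180.0, 0.1, -106.3]
contact_force: [0.6, -0.5, -0.7]
gripper_width: 0.0121
gripper_force: 24.9
shift units [-0.06 -0.06 -2.43] rot [-0.06 -0.01 -0.33] N 3 per row [-0.021 -0.022 -0.809] [-0.02  -0.004 -0.111]Traceback (most recent call last):
  File "<stdin>", line 14, in <module>
  File "<stdin>", line 8, in <lambda>
  File "scipy/spatial/transform/_rotation.pyx", line 1143, in scipy.spatial.transform._rotation.Rotation.from_matrix
ValueError: Non-positive determinant (left-handed or null coordinate frame) in rotation matrix 0: [[ 9.59871563e-01 -2.80439896e-01  2.18319462e-04]
 [-2.80439527e-01 -9.59871119e-01 -1.05164786e-03]
 [-5.04482564e-04 -9.48221469e-04  9.99999423e-01]].
```

```bash
python3 -m creep '[[5,-0.03,-0.03,-0.6,0,0,-0.3],[5,-0.03,-0.03,-0.8,0,0,0],[5,0,0,-0.7,0,0,0],[5,0,0,-0.3,0,0,0],[5,0,0,0,0,0,0],[5,0,0,0,0,0,0]]'; cat > chk.py <<'E'
from to import *
from plant import capture
go(PP+[0,0,.1],PR)
s,p,Rt=cur()
M=Rt.as_matrix()
T=p+M[:,2]*.010; Rk=R.from_matrix(np.c_[-M[:,1],-M[:,0],-M[:,2]])
B=[box((-.0715,-.0565,0),(.0715,.0565,.004)),box((-.006,-.03,0),(.006,.03,.032))]
out=[]
for n in("side","wrist"):
    c=capture(n);pickle.dump(c,open(n+'2.pkl','wb'));f=3 if n=="side" else 1.5
    im=cv2.resize(c["frame"][:,:,::-1],None,fx=f,fy=f,interpolation=cv2.INTER_CUBIC).copy()
    for P in [Rk.apply(b)+T for b in B]+case(pc)[:1]: cv2.polylines(im,[cv2.convexHull(((proj(c,P)+.5)*f).astype(np.int32))],True,(255,0,255),1)
    if n=="side":
        x,y=(proj(c,T)[0]*f).astype(int);im=im[y-200:y+250,x-160:x+160]
    else: im=im[:450,144:624]
    out.append(im)
cv2.imwrite('pics/'+sys.argv[1],np.hstack(out))
E
python3 chk.py pre.png
```

```text
time_s: 7.23
tcp_pos: [0.5369, -0.1627, 0.1504]
eef_rot: [179.9, 0.0, -106.6]
contact_force: [-0.1, -0.5, -1.2]
gripper_width: 0.0121
gripper_force: 24.9
shift units [ 0.   -0.01 -0.01] rot [-0.06 -0.05 -0.04] N 1 per row [ 0.002 -0.006 -0.014] [-0.061 -0.046 -0.035]
```

View pics/pre.png

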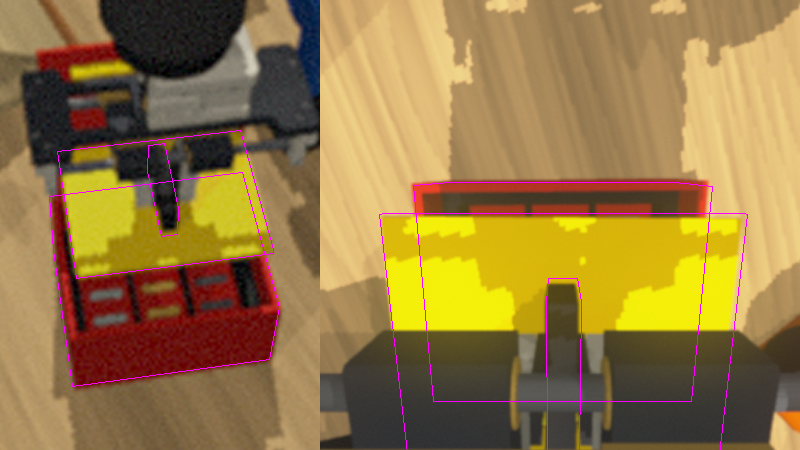

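Side view: the cover hangs level above the case at (160,215). Wrist view: the cover's front edge is at y≈217 against the model's 213, and the case's front rim at ≈181. I'll fit both in the wrist picture to get the relative offset, since clearance is only 3.5 mm.

```bash
python3 - <<'E'
from to import *
w=pickle.load(open('wrist2.pkl','rb'));s,p,Rt=cur();M=Rt.as_matrix()
h=cv2.cvtColor(w["frame"],cv2.COLOR_RGB2HSV).astype(int)
Rk=R.from_matrix(np.c_[-M[:,1],-M[:,0],-M[:,2]]);bx=box((-.0715,-.0565,0),(.0715,.0565,.004))
rows=np.arange(384)[:,None]*np.ones((1,512));cols=np.arange(512)[None]*np.ones((384,1))
yel=(h[...,0]>18)&(h[...,0]<36)&(h[...,1]>185)
reg=(rows<216)&(rows>130)&(cols>330)&(cols<610)
vy=(rows<216)&(rows>125)&(np.abs(cols-472)>18)   # crop x offset: bar col=(563+144-320)/1.5
bc=(563+144-320)/1.5; vy=(rows<216)&(rows>125)&(np.abs(cols-bc)>18)
def fc(q):
    dx,dy,dz,a=q;T=p+M@np.array([dx,dy,.010+dz]);Z=Rk*R.from_euler('z',a)
    return render(w,[Z.apply(bx)+T])
near=np.abs(cols-bc)<150
f=lambda q:np.abs(fc(q)-yel)[vy&near].sum()
def nm(f,n,st):
    q=np.zeros(n)
    for k in range(3):
        q=minimize(f,q,method='Nelder-Mead',options=dict(initial_simplex=np.vstack([q]+[q+np.eye(n)[i]*st[i]/2**k for i in range(n)]),maxiter=300,fatol=.05,xatol=1e-6)).x
    return q
q=nm(f,4,(.004,.004,.004,.03));print('cover (tool dx,dy,dz,yaw)',np.round(q,4),f(np.zeros(4)),f(q))
red=((h[...,0]<8)|(h[...,0]>170))&(h[...,1]>120)&(h[...,2]>40)
edge=int(215/1.5)-1
vr=(rows<edge)&(rows>100)&near
m=filled(red&(rows<edge)|((rows>=edge-2)&(rows<edge)&(np.abs(cols-bc)<95)&(h[...,2]<200)&~yel&(cols>277-2)&(cols<470)),(bc,125.0)) if 0 else red.copy()
# fill each row between outermost red pixels
mf=np.zeros(m.shape)
for i in range(100,edge):
    c=np.where(m[i]&near[i])[0]
    if len(c)>20: mf[i,c[0]:c[-1]+1]=1
def fcase(d):
    P=case([pc[0]+C[0,0]*d[0]+C[0,1]*d[1],pc[1]+C[1,0]*d[0]+C[1,1]*d[1],pc[2]+d[2],1.8])[0]
    return render(w,[P])
g=lambda d:np.abs(fcase(d)-mf)[vr].sum()
d=nm(g,3,(.004,.004,.03));print('case (case dx,dy,yaw)',np.round(d,4),g(np.zeros(3)),g(d),mf[vr].sum())
Tc=M@np.array([q[0],q[1],0]);print('cover offset in case axes',np.round(C.T@Tc,4))
E
```

```text
cover (tool dx,dy,dz,yaw) [-0.0015 -0.0009  0.0035 -0.0077] 759.5 154.375
case (case dx,dy,yaw) [ 0.0019 -0.0013  0.011 ] 1876.8125 1655.9375 2599.0
cover offset in case axes [0.0009 0.0015 0.    ]
```

```bash
python3 - <<'E'
from to import *
w=pickle.load(open('wrist2.pkl','rb'));F=w["frame"].astype(int)
for x in(190,220,250,280,310,335):
    print(x,[ (y,*F[y,x-1:x+2].mean(0).astype(int)) for y in range(116,132)])
for y in(124,130,136):
    print(y,'L',[(x,*F[y,x]) for x in range(152,170,1)]);print(y,'R',[(x,*F[y,x]) for x in range(345,363,1)])
W=lambda P:C@np.array(P)+CO
for nm,P in dict(frontouter=[0,-.065,.078],frontinner=[0,-.06,.078],botfront=[0,-.065,0],L=[.08,-.065,.078],Rr=[-.08,-.065,.078],L2=[.08,-.03,.078],R2=[-.08,-.03,.078],Li=[.075,-.06,.078],Ri=[-.075,-.06,.078]).items(): print(nm,np.round(proj(w,W(P))[0],1))
E
```

```text
190 [(116, np.int64(157), np.int64(128), np.int64(83)), (117, np.int64(157), np.int64(128), np.int64(83)), (118, np.int64(156), np.int64(125), np.int64(81)), (119, np.int64(151), np.int64(114), np.int64(74)), (120, np.int64(143), np.int64(86), np.int64(56)), (121, np.int64(149), np.int64(62), np.int64(37)), (122, np.int64(171), np.int64(58), np.int64(35)), (123, np.int64(178), np.int64(61), np.int64(39)), (124, np.int64(178), np.int64(60), np.int64(35)), (125, np.int64(178), np.int64(61), np.int64(35)), (126, np.int64(175), np.int64(62), np.int64(36)), (127, np.int64(159), np.int64(62), np.int64(38)), (128, np.int64(120), np.int64(63), np.int64(40)), (129, np.int64(86), np.int64(63), np.int64(41)), (130, np.int64(76), np.int64(64), np.int64(42)), (131, np.int64(76), np.int64(64), np.int64(42))]
220 [(116, np.int64(179), np.int64(145), np.int64(94)), (117, np.int64(178), np.int64(144), np.int64(94)), (118, np.int64(175), np.int64(140), np.int64(91)), (119, np.int64(165), np.int64(123), np.int64(81)), (120, np.int64(147), np.int64(83), np.int64(53)), (121, np.int64(153), np.int64(56), 
[... 8734 characters left out ...]
4(47)), (353, np.int64(235), np.int64(133), np.int64(83)), (354, np.int64(238), np.int64(185), np.int64(118)), (355, np.int64(239), np.int64(208), np.int64(132)), (356, np.int64(239), np.int64(210), np.int64(134)), (357, np.int64(236), np.int64(204), np.int64(131)), (358, np.int64(233), np.int64(198), np.int64(127)), (359, np.int64(231), np.int64(196), np.int64(125)), (360, np.int64(230), np.int64(194), np.int64(126)), (361, np.int64(230), np.int64(194), np.int64(125)), (362, np.int64(231), np.int64(195), np.int64(125))]
frontouter [257.4 123.5]
frontinner [257.4 129.9]
botfront [257.1 121.2]
L [157.9 123.4]
Rr [356.9 123.7]
L2 [161.8 166.4]
R2 [352.8 166.7]
Li [164.6 129.8]
Ri [350.1 130. ]
```

The rim's inner front edge sits about 2.4 px above the model and is slightly rotated. Relative to the case the cover is about 3 mm too far toward the hinge and about 1° off in yaw. I'll correct that, go down to just above the rim and measure again there, where camera bias cancels.

```bash
python3 -m creep '[[5,0,-0.07,-0.5,0,0,0.5],[5,0,-0.06,-0.7,0,0,0.5],[5,0,0,-0.6,0,0,0],[5,0,0,-0.2,0,0,0],[5,0,0,0,0,0,0],[5,0,0,0,0,0,0]]'; cat > rel.py <<'E'
from to import *
from plant import capture
w=capture("wrist");F=w["frame"].astype(int);s,p,Rt=cur()
K,o,M=cam(w)
def back(u,z):
    d=M@np.linalg.solve(K,[*u,1]);return (o+d*(z-o[2])/d[2])[:2]
h=cv2.cvtColor(w["frame"],cv2.COLOR_RGB2HSV).astype(int)
yel=(h[...,0]>18)&(h[...,0]<36)&(h[...,1]>185);cz=p[2]-.0135+.004
# cover front edge (first yellow going down), rim inner edge per column: last bright red->dark
fe=[];ri=[]
for x in range(180,335,6):
    ys=np.where(yel[100:230,x])[0]
    if len(ys)==0: continue
    y0=100+ys[0];fe.append((x,y0-.5))
    red=(F[:,x,0]>130)&(F[:,x,1]<75);yy=np.where(red[100:y0-3])[0]
    if len(yy): ri.append((x,100+yy[-1]+.5))
def edge(pts,z):
    P=np.array([C[:2,:2].T@(back(u,z)-CO[:2]) for u in pts]);a=np.polyfit(P[:,0],P[:,1],1)
    for _ in range(2):
        r_=P[:,1]-np.polyval(a,P[:,0]);k=np.abs(r_)<max(.0006,1.5*np.median(np.abs(r_)));a=np.polyfit(P[k,0],P[k,1],1)
    return a
print('cover front edge rows',fe[0],fe[-1],'rim',ri[:1],ri[-1:],len(ri))
e=edge(fe,cz);print('cover front: y=%.4f slope %.4f'%(e[1],e[0]))
if ri: e=edge(ri,.078);print('rim inner:  y=%.4f slope %.4f (cover front should be .0035 behind)'%(e[1],e[0]))
X=[];Y=[]
for y in range(fe[len(fe)//2].__getitem__(1).__int__()+4,200,4):
    xs=np.where(yel[y,100:420])[0]+100
    X.append((C[:2,:2].T@(back((xs[0]-.5,y),cz)-CO[:2]))[0]);Y.append((C[:2,:2].T@(back((xs[-1]+.5,y),cz)-CO[:2]))[0])
print('cover sides x: %.4f %.4f'%(np.median(X),np.median(Y)))
X=[];Y=[]
y1=int(min(f[1] for f in fe))
for y in range(y1-12,y1-2,2):
    red=(F[y,:,1]<90)&(F[y,:,0]>140)&(F[y,:,0]>2*F[y,:,1]);xs=np.where(red[140:380])[0]+140
    if len(xs)>3:X.append((C[:2,:2].T@(back((xs[0]-.5,y),.078)-CO[:2]))[0]);Y.append((C[:2,:2].T@(back((xs[-1]+.5,y),.078)-CO[:2]))[0])
print('case outer x:',np.round(X,4),np.round(Y,4))
cv2.imwrite('pics/'+sys.argv[1],cv2.resize(w["frame"][80:230,100:420,::-1],(800,375),interpolation=cv2.INTER_CUBIC))
E
python3 rel.py rel1.png
```

```text
time_s: 7.83
tcp_pos: [0.5369, -0.166, 0.1003]
eef_rot: [179.9, 0.1, -105.6]
contact_force: [0.1, -0.3, -1.0]
gripper_width: 0.0119
gripper_force: 24.9
cover front edge rows (180, np.float64(143.5)) (330, np.float64(143.5)) rim [(180, np.float64(135.5))] [(330, np.float64(136.5))] 26
cover front: y=-0.0588 slope 0.0173
rim inner:  y=-0.0622 slope 0.0108 (cover front should be .0035 behind)
cover sides x: 0.0739 -0.0697
case outer x: [0.0762 0.0764 0.0765 0.0766 0.0767] [-0.0752 -0.0753 -0.0755 -0.0757 -0.0759]
```

View pics/rel1.png

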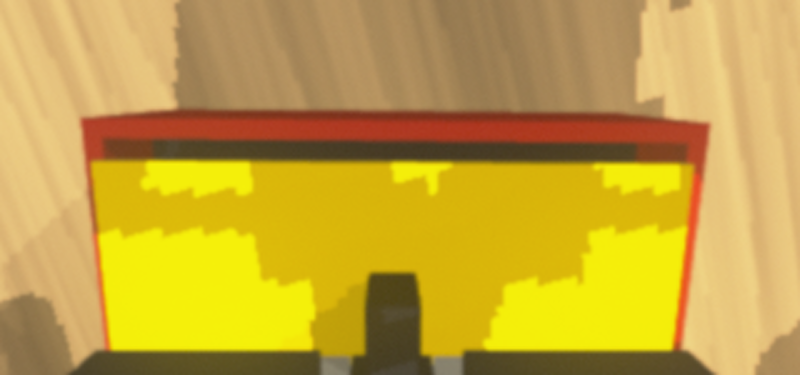

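The front gap is 3.4 mm, which is right. The cover sits about 0.5 mm to image-left and 0.35° over-turned. I'll trim both and lower it.

```bash
python3 -m creep '[[5,-0.02,0,-0.2,0,0,-0.35],[5,0,0,-0.3,0,0,0],[5,0,0,-0.3,0,0,0],[5,0,0,-0.3,0,0,0],[5,0,0,-0.25,0,0,0],[5,0,0,-0.2,0,0,0],[5,0,0,0,0,0,0],[5,0,0,0,0,0,0]]'
```

```text
time_s: 8.55
tcp_pos: [0.5355, -0.166, 0.0601]
eef_rot: [179.8, 0.0, -106.0]
contact_force: [0.3, 0.1, -1.5]
gripper_width: 0.0116
gripper_force: 24.9
```

No contact on the way in. Now the last few mm, slowly.

```bash
python3 -m creep '[[5,0,0,-0.08,0,0,0],[5,0,0,-0.08,0,0,0],[5,0,0,-0.06,0,0,0],[5,0,0,0,0,0,0],[5,0,0,0,0,0,0]]';python3 -m creep '[[5,0,0,-0.04,0,0,0],[5,0,0,0,0,0,0],[5,0,0,0,0,0,0]]'
```

```text
time_s: 8.97
tcp_pos: [0.5357, -0.1659, 0.0551]
eef_rot: [179.9, 0.1, -106.0]
contact_force: [0.3, 0.0, -1.4]
gripper_width: 0.012
gripper_force: 24.9
time_s: 9.22
tcp_pos: [0.5357, -0.1659, 0.0541]
eef_rot: [179.9, 0.1, -106.0]
contact_force: [0.7, -0.7, -1.8]
gripper_width: 0.0119
gripper_force: 24.9
```

```bash
for i in 1; do python3 -m creep '[[5,0,0,-0.04,0,0,0],[5,0,0,0,0,0,0],[5,0,0,0,0,0,0]]';done;python3 -m creep '[[5,0,0,-0.04,0,0,0],[5,0,0,0,0,0,0],[5,0,0,0,0,0,0]]'
```

```text
time_s: 9.47
tcp_pos: [0.5356, -0.1659, 0.053]
eef_rot: [179.9, 0.1, -106.0]
contact_force: [-0.0, -0.3, -1.5]
gripper_width: 0.0115
gripper_force: 24.9
time_s: 9.72
tcp_pos: [0.5357, -0.1659, 0.052]
eef_rot: [179.9, 0.1, -106.0]
contact_force: [-0.4, -0.3, -1.5]
gripper_width: 0.0115
gripper_force: 24.9
```

```bash
python3 -m creep '[[5,0,0,-0.04,0,0,0],[5,0,0,0,0,0,0],[5,0,0,0,0,0,0]]';python3 -m creep '[[5,0,0,-0.04,0,0,0],[5,0,0,0,0,0,0],[5,0,0,0,0,0,0]]';
```

```text
time_s: 9.97
tcp_pos: [0.5358, -0.1659, 0.0514]
eef_rot: [179.9, 0.1, -106.0]
contact_force: [-1.2, 0.5, 3.8]
gripper_width: 0.0117
gripper_force: 24.9
time_s: 10.22
tcp_pos: [0.5359, -0.1659, 0.0514]
eef_rot: [179.9, 0.1, -105.9]
contact_force: [-4.3, 2.9, 12.7]
gripper_width: 0.0121
gripper_force: 24.9
```

Contact at TCP z = 51.4 mm, which matches the ledge height. I'll ease off, open and retreat a little.

```bash
python3 -m creep '[[5,0,0,0.04,0,0,0],[14,0,0,0,0,0,0],[20,0,0,0,0,0,0],[28,0,0,0,0,0,0],[36,0,0,0,0,0,0],[36,0,0,0,0,0,0]]' 5; python3 -m creep '[[36,0,0,0.4,0,0,0],[36,0,0,0.7,0,0,0],[36,0,0,1,0,0,0],[36,0,0,1,0,0,0],[36,0,0,1,0,0,0],[36,0,0,0,0,0,0]]'; python3 - <<'E'
from to import *
from plant import capture
c=capture("side");a=capture("scene");w=capture("wrist")
im=lambda c,x,y,s:cv2.resize(c["frame"][y:y+s,x:x+s,::-1],(400,400),interpolation=cv2.INTER_CUBIC)
cv2.imwrite('pics/seat.png',np.hstack([cv2.resize(w["frame"][:,:,::-1],(533,400)),cv2.resize(a["frame"][160:290,150:237,::-1],(267,400),interpolation=cv2.INTER_CUBIC)]))
E
```

```text
time_s: 10.72
tcp_pos: [0.5356, -0.1659, 0.0509]
eef_rot: [179.9, 0.0, -106.0]
contact_force: [0.1, 0.2, 0.3]
gripper_width: 0.0332
gripper_force: 0.0
time_s: 11.22
tcp_pos: [0.5387, -0.1664, 0.1596]
eef_rot: [-179.6, 0.1, -105.9]
contact_force: [2.0, 0.1, 1.6]
gripper_width: 0.0359
gripper_force: 0.0
```

View pics/seat.png

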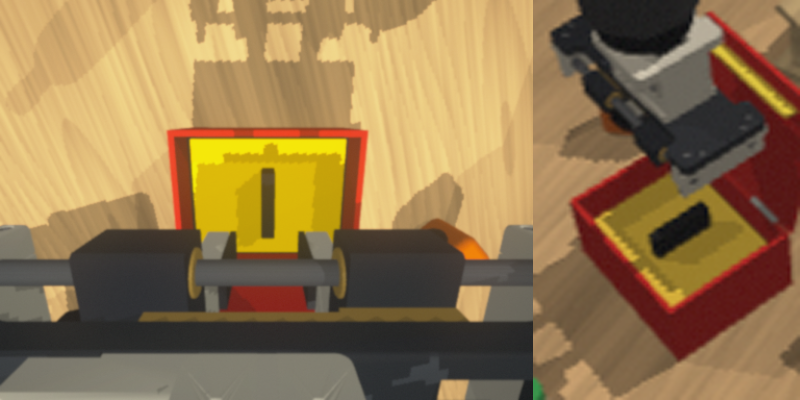

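The wrist and scene views show the cover lying level inside the case (wrist (268,195), scene (690,230)), with the gripper clear. Now I plan the lid push.

```bash
python3 - <<'E'
from to import *
W=lambda y,z:CO+C@np.array([0,y,z])
go(W(.145,.30),PR)
def tcp(t,rho=.115): 
    return W(.065-.0018-rho*np.cos(t)+.006*np.sin(t)+.0095, .078+rho*np.sin(t)+.006*np.cos(t))
print('behind',np.round(W(.145,.188),4),'first',np.round(tcp(1.82),4))
th=np.linspace(1.82,0,21);P=np.array([tcp(t) for t in th])
print(np.round(W(.145,.188)-W(.145,.30),4)*40)
print('to first',np.round((P[0]-W(.145,.188))*40,2))
for t,d,p in zip(th[1:],np.diff(P,axis=0)*40,P[1:]): print(round(t,2),np.round(d,2),np.round(p,3))
E
```

```text
shift units [1.71 5.68 5.84] rot [-0.1  -0.05 -0.64] N 6 per row [0.285 0.946 0.973] [-0.017 -0.008 -0.107]
behind [ 0.5784 -0.0239  0.188 ] first [ 0.5675 -0.0605  0.188 ]
[ 0.    0.   -4.48]
to first [-0.44 -1.46 -0.  ]
1.73 [-0.12 -0.39  0.11] [ 0.565 -0.07   0.191]
1.64 [-0.12 -0.4   0.07] [ 0.562 -0.08   0.192]
1.55 [-0.12 -0.4   0.03] [ 0.559 -0.09   0.193]
1.46 [-0.12 -0.4  -0.01] [ 0.556 -0.1    0.193]
1.37 [-0.12 -0.4  -0.05] [ 0.553 -0.11   0.192]
1.27 [-0.12 -0.39 -0.08] [ 0.55 -0.12  0.19]
1.18 [-0.11 -0.38 -0.12] [ 0.547 -0.13   0.187]
1.09 [-0.11 -0.37 -0.16] [ 0.544 -0.139  0.183]
1.0 [-0.11 -0.36 -0.19] [ 0.541 -0.148  0.178]
0.91 [-0.1  -0.34 -0.22] [ 0.539 -0.156  0.172]
0.82 [-0.1  -0.32 -0.25] [ 0.537 -0.164  0.166]
0.73 [-0.09 -0.3  -0.28] [ 0.534 -0.172  0.159]
0.64 [-0.08 -0.27 -0.31] [ 0.532 -0.178  0.151]
0.55 [-0.07 -0.24 -0.34] [ 0.531 -0.184  0.143]
0.46 [-0.06 -0.21 -0.36] [ 0.529 -0.19   0.134]
0.36 [-0.05 -0.18 -0.38] [ 0.528 -0.194  0.125]
0.27 [-0.04 -0.15 -0.39] [ 0.527 -0.198  0.115]
0.18 [-0.03 -0.11 -0.4 ] [ 0.526 -0.201  0.105]
0.09 [-0.02 -0.08 -0.41] [ 0.525 -0.202  0.094]
0.0 [-0.01 -0.04 -0.42] [ 0.525 -0.203  0.084]
```

```bash
python3 -m creep '[[20,0,0,0.8,0,0,0],[10,0,0,0.9,0,0,0],[0,0,0,1,0,0,0],[0,0,0,1,0,0,0],[0,0,0,1,0,0,0],[0,0,0,0.8,0,0,0],[0,0,0,0,0,0,0]]'
```

```text
time_s: 11.95
tcp_pos: [0.5371, -0.1664, 0.2947]
eef_rot: [-179.8, 0.1, -105.9]
contact_force: [0.4, -1.0, 0.4]
gripper_width: 0.0009
gripper_force: 0.0
```

```bash
python3 -m creep '[[0,0.28,0.95,0.1,0,0,0],[0,0.28,0.95,0,0,0,0],[0,0.28,0.95,0,0,0,0],[0,0.28,0.95,0,0,0,0],[0,0.28,0.95,0,0,0,0],[0,0.28,0.95,0,0,0,0],[0,0,0,0,0,0,0],[0,0,0,0,0,0,0]]' 20; python3 -m creep '[[0,0,0,-0.6,0,0,0],[0,0,0,-0.9,0,0,0],[0,0,0,-0.9,0,0,0],[0,0,0,-0.9,0,0,0],[0,0,0,-0.7,0,0,0],[0,0,0,-0.4,0,0,0],[0,0,0,0,0,0,0],[0,0,0,0,0,0,0]]'
```

```text
time_s: 12.62
tcp_pos: [0.5774, -0.0224, 0.2919]
eef_rot: [179.7, -0.0, -105.9]
contact_force: [-0.3, -0.5, -0.7]
gripper_width: 0.0005
gripper_force: 0.0
time_s: 13.28
tcp_pos: [0.5776, -0.0241, 0.1835]
eef_rot: [179.8, 0.0, -106.0]
contact_force: [0.4, -0.0, 0.5]
gripper_width: 0.0002
gripper_force: 0.0
```

```bash
python3 - <<'E'
from to import *
s,p,_=cur();print((np.array([.5675,-.0605,.188])-p)*40, s["contact_force"])
E
```

```text
[-0.40259391 -1.45750672  0.18097653] [ 0.37013331 -0.04067406  0.52680989]
```

The fingers are behind the lid with no contact. Start the push along the arc.

```bash
python3 -m creep '[[0,-0.1,-0.36,0.04,0,0,0],[0,-0.1,-0.36,0.05,0,0,0],[0,-0.1,-0.36,0.05,0,0,0],[0,-0.1,-0.37,0.04,0,0,0],[0,-0.12,-0.39,0.11,0,0,0],[0,-0.12,-0.4,0.07,0,0,0],[0,-0.12,-0.4,0.03,0,0,0],[0,-0.12,-0.4,-0.01,0,0,0]]'
```

```text
time_s: 13.95
tcp_pos: [0.5557, -0.1005, 0.1936]
eef_rot: [179.9, 0.1, -106.0]
contact_force: [1.4, 1.2, 0.7]
gripper_width: 0.0004
gripper_force: 0.8
```

```bash
python3 -m creep '[[0,-0.12,-0.4,-0.05,0,0,0],[0,-0.12,-0.39,-0.08,0,0,0],[0,-0.11,-0.38,-0.12,0,0,0],[0,-0.11,-0.37,-0.16,0,0,0],[0,-0.11,-0.36,-0.19,0,0,0],[0,-0.1,-0.34,-0.22,0,0,0]]'; python3 - <<'E'
from to import *
from plant import capture
c=capture("scene");cv2.imwrite('pics/lid.png',cv2.resize(c["frame"][120:300,120:330,::-1],(700,600),interpolation=cv2.INTER_CUBIC))
E
```

```text
time_s: 14.45
tcp_pos: [0.5386, -0.1564, 0.172]
eef_rot: [179.9, 0.0, -106.0]
contact_force: [1.0, -0.2, 1.9]
gripper_width: 0.0006
gripper_force: 0.6
```

View pics/lid.png

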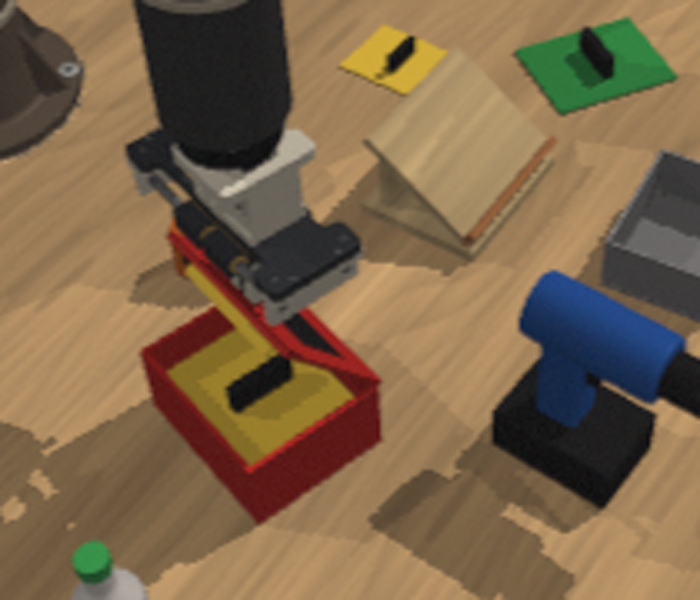

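The lid is following, about half-way down over the case (free edge near (200,260)), and the cover (260,400) is undisturbed. Continue the arc down.

```bash
python3 -m creep '[[0,-0.1,-0.32,-0.25,0,0,0],[0,-0.09,-0.3,-0.28,0,0,0],[0,-0.08,-0.27,-0.31,0,0,0],[0,-0.07,-0.24,-0.34,0,0,0],[0,-0.06,-0.21,-0.36,0,0,0],[0,-0.05,-0.18,-0.38,0,0,0],[0,-0.04,-0.15,-0.39,0,0,0]]'; python3 -m creep '[[0,-0.03,-0.11,-0.38,0,0,0],[0,-0.02,-0.08,-0.35,0,0,0],[0,-0.01,-0.04,-0.25,0,0,0],[0,0,0,-0.12,0,0,0],[0,0,0,-0.06,0,0,0],[0,0,0,0,0,0,0],[0,0,0,0,0,0,0]]'
```

```text
time_s: 15.08
tcp_pos: [0.5263, -0.1977, 0.1137]
eef_rot: [179.9, 0.0, -106.0]
contact_force: [-0.3, 0.7, 1.8]
gripper_width: 0.0004
gripper_force: 0.4
time_s: 15.67
tcp_pos: [0.5255, -0.2028, 0.0861]
eef_rot: [179.9, 0.1, -105.9]
contact_force: [0.2, 1.3, 0.2]
gripper_width: 0.0008
gripper_force: 0.0
```

```bash
python3 -m creep '[[0,0,0,-0.06,0,0,0],[0,0,0,-0.05,0,0,0],[0,0,0,-0.04,0,0,0],[0,0,0,0,0,0,0]]'; python3 -m creep '[[0,0,0,-0.06,0,0,0],[0,0,0,-0.05,0,0,0],[0,0,0,0,0,0,0]]'
```

```text
time_s: 16.0
tcp_pos: [0.5258, -0.2029, 0.0841]
eef_rot: [180.0, 0.0, -105.9]
contact_force: [-3.7, 3.0, 15.0]
gripper_width: 0.0004
gripper_force: 7.4
time_s: 16.25
tcp_pos: [0.526, -0.203, 0.0837]
eef_rot: [-179.9, 0.0, -105.9]
contact_force: [-12.0, 7.6, 36.7]
gripper_width: 0.0005
gripper_force: 18.2
```

The lid is hard down, with the tip at 84 mm, which is the outer face height when shut. Retreat upward and look.

```bash
python3 -m creep '[[0,0,0,0.1,0,0,0],[0,0,0,0.5,0,0,0],[0,0,0,1,0,0,0],[0,0,0,1,0,0,0],[0,0,0,1,0,0,0],[0,0,0,1,0,0,0],[0,0,0,0.6,0,0,0],[0,0,0,0,0,0,0]]'; python3 -m creep '[[0,0,0,0,0,0,0],[0,0,0,0,0,0,0]]';python3 - <<'E'
from to import *
from plant import capture
c=capture("side")
im=cv2.resize(c["frame"][:,:,::-1],None,fx=4,fy=4,interpolation=cv2.INTER_CUBIC).copy()
for P in case([*pc[:3],0.]): cv2.polylines(im,[cv2.convexHull(((proj(c,P)+.5)*4).astype(np.int32))],True,(255,255,0),1)
cv2.imwrite('pics/shut.png',im[600:1200,800:1500])
E
```

```text
time_s: 16.92
tcp_pos: [0.5272, -0.2033, 0.2136]
eef_rot: [-179.7, 0.1, -105.9]
contact_force: [0.4, 0.2, -0.5]
gripper_width: 0.0006
gripper_force: 0.0
time_s: 17.08
tcp_pos: [0.5247, -0.2027, 0.2087]
eef_rot: [179.8, 0.1, -106.0]
contact_force: [-0.0, 0.3, -0.1]
gripper_width: 0.0004
gripper_force: 0.0
```

View pics/shut.png

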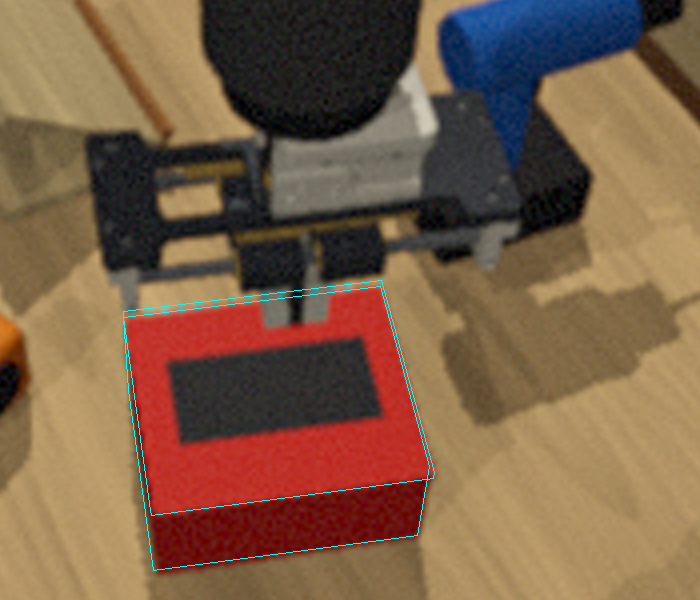

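The lid coincides with the shut model (front edge (150,515)–(430,480)), and the robot is clear. I'm handing in.

```bash
python3 -c "
from plant import close_job
print(close_job())"
```

```text
the job is handed in; nothing more can be done
None
```

The cover is on the ledge, level and let go, and the lid is pushed fully shut with the robot clear. I handed the job in at about 17 s; no verdict was returned.

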